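# Fader down, then pull the amplifier on

### The arm

A 7-joint arm with a two-finger parallel gripper is mounted at the origin on the work surface. World frame = base frame: x ahead of the robot, y to its left, z up, the work surface at z = 0. Lengths are in m, angles in rad, forces in N, time in s.
With the tool pointing down it reaches from about 0.4 to 0.85 m from the base axis. Payload 10.4 kg.
Tool frame: the origin (TCP) lies midway between the tips of the shut fingers; the grasp point (between the pads) lies 19 mm behind it; x points along the fingers, y is the direction in which the jaws open and shut, and the axes are right-handed (so a half turn about x gives the same grasp; the last joint's range is limited). The gripper opens to 87 mm and grips with 3 to 60 N. Pads are 19 mm wide; open, the fingers measure 117 mm over their backs; the gripper's body (75 mm by 190 mm) begins 51 mm behind the grasp point.
Start: joints at [-1.148, 0.332, -0.065, 1.46, 0.022, 1.35, -0.088], TCP at [0.269, 0.564, 0.223] pointing down, gripper open.
Joint ranges: [-2.6, 2.6], [-0.5, 2.12], [-1.47, 1.34], [0.16, 2.42], [-1.27, 4.41], [0.06, 2.06], [-2.6, 2.6]. Speed limits (rad/s): [2.22, 2.22, 2.79, 2.79, 3.14, 3.14, 3.14].

### API

Orientations are given as a unit quaternion [x, y, z, w].
In Python, from bench import r gives the robot as it stands.
- The arm moves only by the shell command python3 -m jog 'ROWS' [OPENING] [FORCE]. ROWS is JSON, a list of rows, each an object with "slide": the shift along the tool's x, y, z in cm, a list of three; "roll": the turn about the tool's x in degrees. A call has 1 to 5 rows; each row is the pose to reach, as a shift and turn from the pose measured when the call began, along the tool's axes at that moment; what a row does not reach only later rows make up. A row lasts 1/12 s, in which the tool goes at most 41.7 mm and 7.16 degrees, less where a joint would pass 70% of its speed; a pose out of reach is approached as far as the arm can. A call with a gripper value outside its range is refused whole. OPENING is the closure, from 0 (fully open) to 1 (shut), set as the call begins (- or left out, the last holds). The fingers move at their own pace and stop on an object; FORCE is the grip in N (left out, the last holds). Time passes only in rows, so rows that repeat a pose let the fingers close. It gives the time, the measured TCP pose, the force and the opening at its end, in the units of the state.
- r.read_state(): the state, without advancing time (a new reading comes with each control period).
- r.camera(name): name is "scene" or "top" or "wrist"; returns the picture (480x640x3 uint8, red, green, blue); there is no depth.
- r.camera_info(name): a dict with "intrinsics" (3x3 intrinsics, pixels), "R" (3x3) and "t" (3): a world point X has camera coordinates R X + t; the wrist camera has in their place "hand_eye" (4x4, takes a point from camera to tool coordinates, whose origin is the TCP and whose axes are the tool frame's). Camera axes: x right, y down, z forward; pixel columns grow to the right and rows downward; lengths in m; the calibration is good to about 2 mm. The wrist camera is an equidistant fisheye: a pixel r from the principal point sees the ray r / f radians off the axis. A picture is of the moment at which its call begins: read the wrist's pose just before it. camera_info takes no time and is no camera call.
- r.close_job(): hands the job in, once; it reports no verdict.
The state is a dict: "time": time; "joint_positions": joint angles; "joint_vel": joint speeds; "joint_torque": joint torques, N m; "ee_pos": TCP position; "eef_rot": TCP orientation; "ft_force": force on the tool from outside, world axes, zero at the start; "torque": the same for the moment, N m; "width": finger opening in m.
Only numpy, scipy, OpenCV 4.12 (cv2) and the standard library are available. Lean on these libraries where they do the work, as an engineer would, in place of code of your own. Each camera call takes 0.05 s, during which the arm holds its last target.

### The job

Start up the headphone amplifier without a thump in the phones: first slide the fader on the blue box all the way down to its zero end (the thin end of the white wedge, marked by the yellow bar), and then switch the grey amplifier on by pulling its red knob straight up until it snaps out, and let go so that it rests in the out position. Leave the loose things on the desk where they lie.

Things in the scene. Friction and masses are not known exactly. Their poses are not given: they have to be found in the camera images.
- amp: Grey amplifier case with an aluminium top plate, 110 mm (x) by 160 mm (y), top at 60 mm above the desk; fixed to the desk. Origin: centre of its underside on the desk; z up. On its top, in a row along y at x = 0: the red pull knob at y = +45 mm and two fixed black knobs (diameter 19 mm, 15 mm high) at y = -20 and -55 mm. May stand left or right of the fader box, at any yaw within about 0.6 rad.
- power_grip (a point): Centre of the red pull knob's head. The head is a red upright cylinder, diameter 30 mm, 14 mm high, on a stem of diameter 18 mm; knob fully in: head from 11 mm to 25 mm above the amplifier's top plate, this point 18 mm above it (78 mm above the desk). The point rises with the knob. The knob moves only straight up and down and does not turn. A green collar shows on the stem when it is out.
- power (a joint): Travel of the red knob, m: 0 = fully in (off), 0.012 = fully out (on). Over-centre spring: it takes about 7 N to start it, the force falls to nothing near 0.006, past which it snaps out by itself and stays out against a stop; pushed back below 0.006 it snaps in.
- fader_box: Blue fader box with a grey top plate, 150 mm (x) by 90 mm (y), top at 45 mm above the desk; fixed to the desk. Origin: centre of its underside on the desk; z up. The fader's slot runs along its x through its centre line; the zero end is towards its -x (thin end of the white wedge, yellow bar across), the loud end towards +x.
- fader_top (a point): Centre of the top face of the fader's black cap (white line across it). Cap 16 mm along the slot, 26 mm across it, 20 mm high, its top 67 mm above the desk (22 mm above the box's top plate). It moves with the cap.
- fader (a joint): Fader position along the box's +x, m: 0 = zero end stop, 0.06 = loud end stop. Cap centre is at box x = -0.030 + this value. Friction about 1.5 N; it stays where it is left.
- breadboard: Loose small white breadboard, 83 x 55 mm, 13 mm high. Bystander. Origin: centre of its underside.
- spool: Loose yellow spool standing upright, diameter 50 mm, 40 mm high. Bystander. Origin: centre of its underside.
- pliers: Loose pliers lying flat, red handles, about 150 mm long (y) and 60 mm wide, 11 mm high. Bystander. Origin: on the desk, near the middle of its length.
Not all that is in view belongs to the job. What is shaped like the amp but pink or purple is not meant.

How it is judged:
By the outcome, as a careful person would: the job done as asked, in the order asked, and still so for the second after the job is handed in, with the robot touching nothing.
It also fails if it takes over 43 s, if anything falls off the work surface, if the arm or the gripper's body presses on something with over 40 N, if the wrist force passes 120 N, or if a joint passes its speed limit or range.

## Working session

There is one attempt and no reset: what is moved stays moved. The work goes in short steps, Python scripts to look and compute and a shell command to move; the robot and the scene stay as the last step left them, time stands still between calls to the robot, and variables do not carry over. Pictures are saved under pics/ and viewed, and the job is handed in when it is done.

```bash
ls; mkdir -p pics
python3 - <<'E'
from bench import r
import cv2
s=r.read_state()
for k in('time','ee_pos','eef_rot','width'):print(k,s[k])
for n in('scene','top','wrist'):
    im=r.camera(n); cv2.imwrite(f'pics/{n}0.png',im[:,:,::-1]); print(n,r.camera_info(n))
E
```

```text
pics
time 0.0
ee_pos [0.26935039 0.5635606  0.22174113]
eef_rot [ 0.15583526  0.68970275 -0.15681551  0.6895175 ]
width 0.08702391042645076
scene {'intrinsics': array([[433.8801872 ,   0.        , 319.39974468],
       [  0.        , 433.8801872 , 241.93812792],
       [  0.        ,   0.        ,   1.        ]]), 'R': array([[ 0.03531993,  0.99922645, -0.0172915 ],
       [ 0.63337281, -0.03576503, -0.77301989],
       [-0.77304036,  0.01635104, -0.63414608]]), 't': array([-0.01754877, -0.28830003,  1.4343597 ])}
top {'intrinsics': array([[595.60334513,   0.        , 324.1152951 ],
       [  0.        , 595.60334513, 234.28217856],
       [  0.        ,   0.        ,   1.        ]]), 'R': array([[-0.02626558, -0.99951307, -0.0168447 ],
       [-0.98154882,  0.02897876, -0.18900303],
       [ 0.18939913,  0.01156962, -0.98183202]]), 't': array([0.0052401 , 0.56102313, 1.37879489])}
wrist {'intrinsics': array([[371.64829954,   0.        , 316.33430191],
       [  0.        , 371.64829954, 233.47383712],
       [  0.        ,   0.        ,   1.        ]]), 'hand_eye': array([[-3.14041030e-04, -2.61156164e-01,  9.65296514e-01,
        -1.62817397e-01],
       [ 9.99999899e-01,  2.29087287e-04,  3.87309547e-04,
         7.53564899e-04],
       [-3.22285435e-04,  9.65296538e-01,  2.61156066e-01,
        -7.05047160e-02],
       [ 0.00000000e+00,  0.00000000e+00,  0.00000000e+00,
         1.00000000e+00]])}
```

View pics/top0.png

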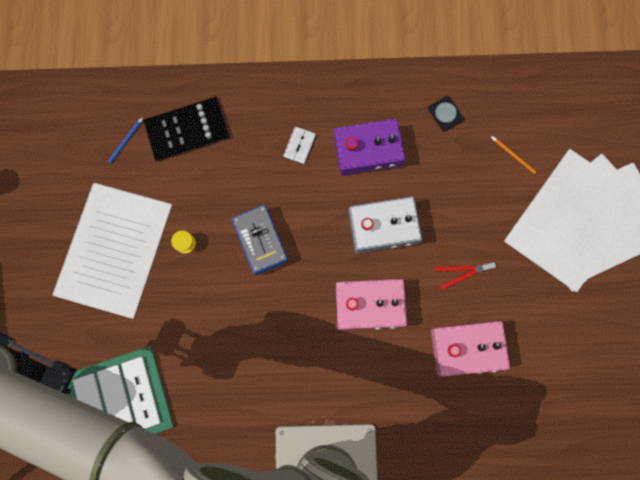

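View pics/scene0.png

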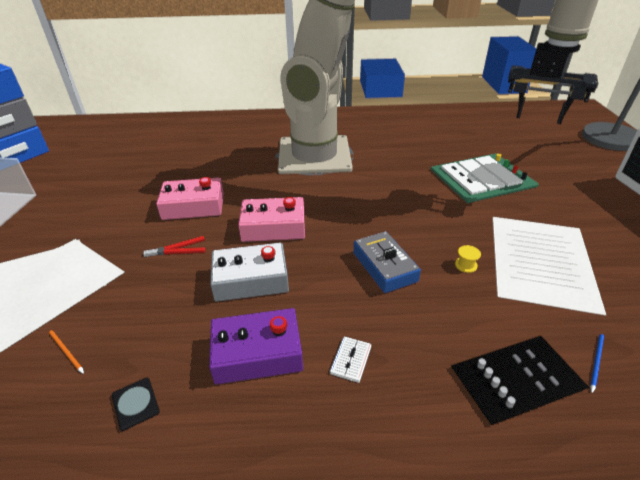

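View pics/wrist0.png

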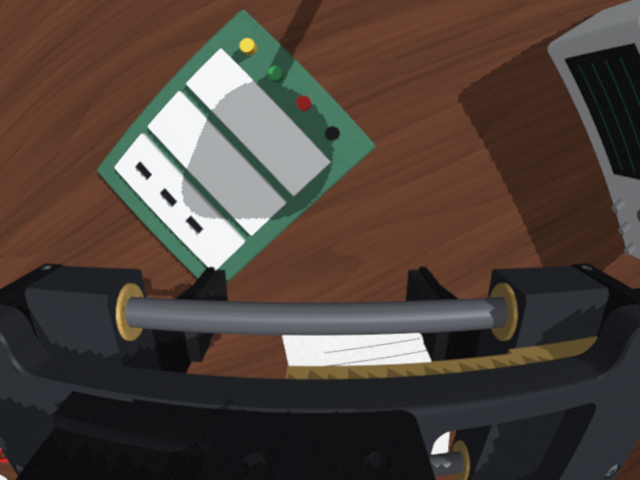

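Four amp-shaped things are in the top view: purple (370,147), grey/white (385,224), pink (371,304) and pink (470,349). Only the one at (385,224) is grey with an aluminium top, so that is the amp. The blue fader box is at (260,240), with its yellow bar at about (265,256). I'll confirm both in one enlarged crop.

Run:
```python
import cv2,numpy as np
a=cv2.imread('pics/top0.png')[185:285,220:430]; b=cv2.imread('pics/scene0.png')[215:315,200:430]
a=cv2.resize(a,(735,350),interpolation=3)[:,:735];b=cv2.resize(b,(735,245*735//735),interpolation=3)
cv2.imwrite('pics/crop0.png',np.vstack([cv2.resize(a,(735,320)),b]))
```

```text
(no output)
```

View pics/crop0.png

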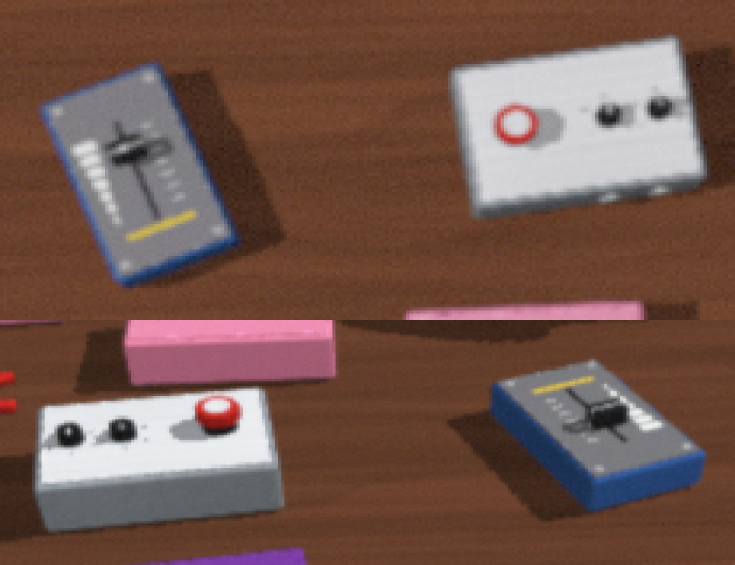

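The crop confirms the grey amp, with its red white-ringed knob, and the blue box. The cap is in the loud half and the yellow bar is at the robot-side end. Next I'll measure from both views.

```bash
cat > h.py <<'E'
import numpy as np,cv2
from bench import r
from scipy.spatial.transform import Rotation as Ro
def ray(n,uv):
    c=r.camera_info(n); R,t,K=c['R'],c['t'],c['intrinsics']
    d=R.T@np.linalg.solve(K,[uv[0],uv[1],1.]); return -R.T@t,d/np.linalg.norm(d)
def plane(n,uv,z):
    o,d=ray(n,uv); return o+d*(z-o[2])/d[2]
def wray(uv,pos,q):
    c=r.camera_info('wrist');K=c['intrinsics'];H=c['hand_eye']
    v=np.array([uv[0]-K[0,2],uv[1]-K[1,2]]);rr=np.hypot(*v);th=rr/K[0,0]
    d=np.r_[np.sin(th)*v/rr,np.cos(th)];R=Ro.from_quat(q).as_matrix()
    return R@H[:3,3]+pos,R@H[:3,:3]@d
def cross(rays):
    A=0;b=0
    for o,d in rays:
        P=np.eye(3)-np.outer(d,d)/(d@d);A=A+P;b=b+P@o
    X=np.linalg.solve(A,b); return X,[np.linalg.norm((np.eye(3)-np.outer(d,d)/(d@d))@(X-o)) for o,d in rays]
def blobs(im,lo,hi,roi,amin=8):
    u0,v0,u1,v1=roi;h=cv2.cvtColor(im[v0:v1,u0:u1],cv2.COLOR_BGR2HSV)
    m=cv2.inRange(h,np.array(lo),np.array(hi));n,l,s,c=cv2.connectedComponentsWithStats(m)
    return [(s[i,4],c[i]+[u0,v0],s[i,:4]+[u0,v0,0,0],(l==i)) for i in range(1,n) if s[i,4]>=amin]
E
python3 - <<'E'
from h import *
T=cv2.imread('pics/top0.png');S=cv2.imread('pics/scene0.png')
s=r.read_state();print(s['time'],Ro.from_quat(s['eef_rot']).as_matrix().round(3))
def show(n,im,lab,lo,hi,roi):
    B=blobs(im,lo,hi,roi); print(n,lab,[(int(b[0]),b[1].round(1),b[2]) for b in B]); return B
red=[(0,110,90),(8,255,255)];red2=[(170,110,90),(180,255,255)]
for n,im,roi in(('top',T,(350,205,385,240)),('scene',S,(255,235,285,268))):
    show(n,im,'red',*red,roi);show(n,im,'red2',*red2,roi)
yel=[(18,90,110),(35,255,255)]
for n,im,roi in(('top',T,(230,205,290,275)),('scene',S,(350,230,425,290))):
    B=show(n,im,'yellow',*yel,roi)
    b=max(B,key=lambda b:b[0]); ys,xs=np.nonzero(b[3]); pts=np.c_[xs,ys].astype(np.float32)
    print(' rect',cv2.minAreaRect(pts+np.float32(roi[:2])))
# box outline masks at top
bl=[(100,70,40),(130,255,255)]
for n,im,roi,z in(('top',T,(225,200,295,280),.045),('scene',S,(350,228,425,292),.045)):
    h=cv2.cvtColor(im[roi[1]:roi[3],roi[0]:roi[2]],cv2.COLOR_BGR2HSV);m=cv2.inRange(h,np.array(bl[0]),np.array(bl[1]))
    p=cv2.findNonZero(m).reshape(-1,2)+np.array(roi[:2]);rc=cv2.boxPoints(cv2.minAreaRect(p.astype(np.float32)));print(n,'blue rect',rc.round(1).tolist())
# amp plate in top
h=cv2.cvtColor(T,cv2.COLOR_BGR2HSV);m=cv2.inRange(h,np.array((0,0,165)),np.array((180,40,255)));m2=np.zeros_like(m);m2[190:255,340:430]=m[190:255,340:430]
rc=cv2.boxPoints(cv2.minAreaRect(cv2.findNonZero(m2)));print('amp',rc.round(1).tolist(),np.array([plane('top',p,.06) for p in rc]).round(3).tolist())
for n,im,(u0,v0,u1,v1) in(('top',T,(232,203,292,278)),('scene',S,(352,228,424,294))):
    c=cv2.resize(im[v0:v1,u0:u1],None,fx=8,fy=8,interpolation=0);cv2.imwrite(f'pics/f_{n}.png',c)
E
```

```text
0.15 [[-0.     0.431  0.902]
 [-0.001  0.902 -0.431]
 [-1.    -0.001  0.   ]]
top red [(27, array([366.1, 226.9]), array([362, 222,  11,   8]))]
top red2 []
scene red [(95, array([267.8, 253.8]), array([261, 247,  14,  12]))]
scene red2 [(122, array([269.3, 237.1]), array([255, 235,  30,   6]))]
top yellow [(45, array([266., 255.]), array([257, 251,  19,   9]))]
 rect ((266.0000305175781, 255.0000457763672), (2.100903272628784, 19.695966720581055), 66.80140686035156)
scene yellow [(41, array([376. , 241.1]), array([367, 238,  19,   7]))]
 rect ((376.0377502441406, 241.13204956054688), (2.1977689266204834, 18.95575714111328), 74.05460357666016)
top blue rect [[230.10000610351562, 218.3000030517578], [265.20001220703125, 203.8000030517578], [288.79998779296875, 261.1000061035156], [253.6999969482422, 275.6000061035156]]
scene blue rect [[340.5, 273.1000061035156], [354.20001220703125, 240.60000610351562], [422.3999938964844, 269.5], [408.79998779296875, 301.8999938964844]]
amp [[349.6000061035156, 206.6999969482422], [413.20001220703125, 196.60000610351562], [420.3999938964844, 242.0], [356.8999938964844, 252.1999969482422]] [[0.626, -0.074, 0.06], [0.646, -0.228, 0.06], [0.534, -0.239, 0.06], [0.514, -0.087, 0.06]]
```

View pics/f_top.png

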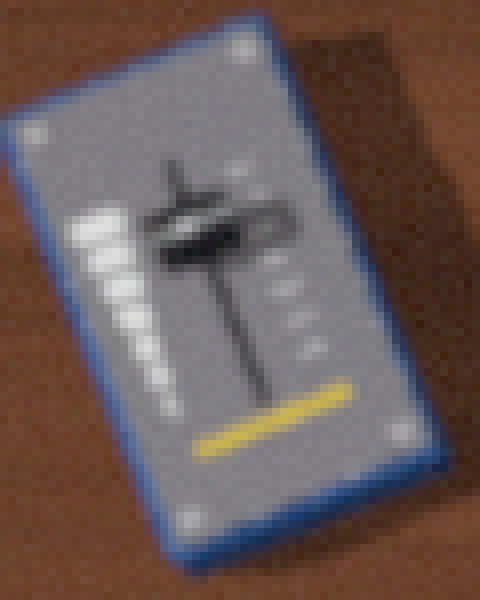

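View pics/f_scene.png

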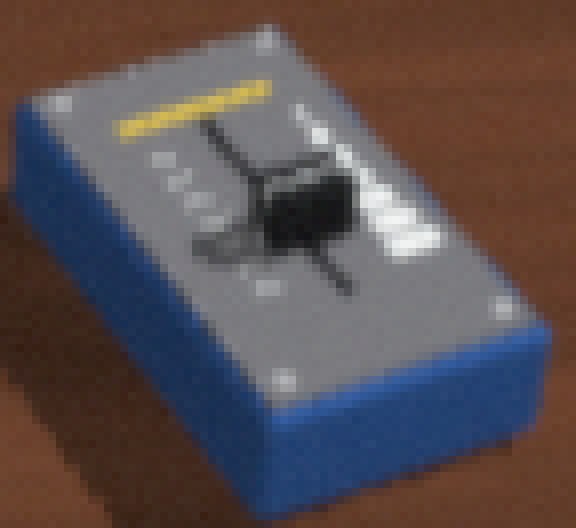

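Run:
```python
from h import *
off=lambda p,o:(np.array(p)+.0)/8-.5+np.array(o)
tt=(232,203);ss=(352,228)
P={'farL':((35,135),(504,307)),'farR':((245,50),(284,380)),'nearR':((403,432),(60,103)),'nearL':((190,520),(267,38)),'cap':((202,222),(297,170)),'yel':None}
out={}
for k,v in P.items():
    if v: a,b=off(v[0],tt),off(v[1],ss)
    else: a,b=(266,255),(376,241.1)
    X,e=cross([ray('top',a),ray('scene',b)]);out[k]=X;print(k,X.round(4),np.round(e,4))
c=sum(out[k] for k in('farL','farR','nearR','nearL'))/4
ax=out['farL']+out['farR']-out['nearL']-out['nearR'];ay=out['farL']+out['nearL']-out['farR']-out['nearR']
y1=np.arctan2(ax[1],ax[0]);y2=np.arctan2(-ay[0],ay[1]);print('box',c,y1,y2,np.linalg.norm(ax)/2,np.linalg.norm(ay)/2)
u=np.array([np.cos(y1),np.sin(y1)]);print('cap local',(out['cap']-c)[:2]@u,(out['cap']-c)[:2]@[-u[1],u[0]],'zero pt',c[:2]-.03*u)
# knob: white disc centre in each view
T=cv2.imread('pics/top0.png');S=cv2.imread('pics/scene0.png')
for n,im,(u0,v0,u1,v1) in(('top',T,(345,192,425,257)),('scene',S,(205,236,295,302))):
    cv2.imwrite(f'pics/a_{n}.png',cv2.resize(im[v0:v1,u0:u1],None,fx=8,fy=8,interpolation=0))
```

```text
farL [0.6055 0.2033 0.0467] [0.0002 0.0002]
farR [0.6303 0.1394 0.0463] [0.0001 0.0001]
nearR [0.511  0.0926 0.0462] [0. 0.]
nearL [0.486  0.1568 0.0478] [0.0002 0.0002]
cap [0.5724 0.15   0.0698] [0.0002 0.0002]
yel [0.5158 0.1313 0.0461] [0.0005 0.0005]
box [0.55821004 0.14803574 0.04674269] 0.37266279217683795 0.3709648742693206 0.1281984671720531 0.06866719565217415
cap local 0.013917180082093632 -0.003331180831930451 zero pt [0.53026921 0.13711284]
```

View pics/a_top.png

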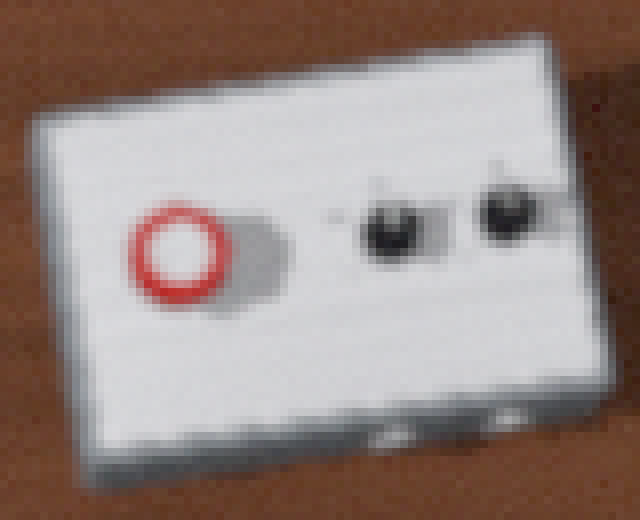

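View pics/a_scene.png

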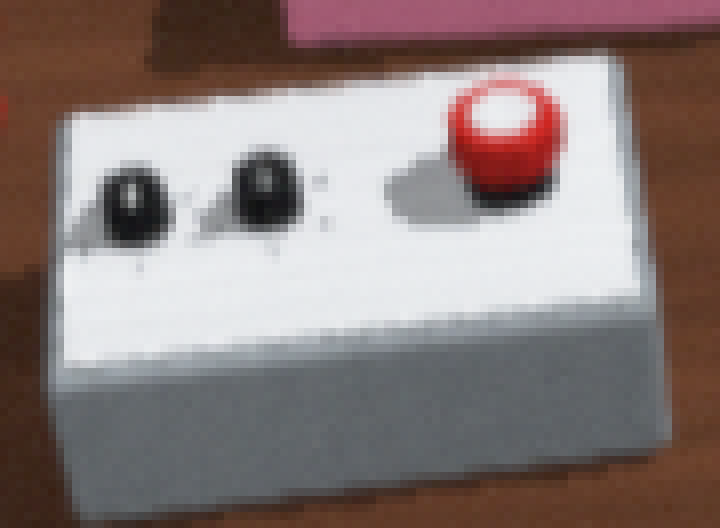

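```bash
cat >> h.py <<'E'
def go(target,yangle=None):
    s=r.read_state();R=Ro.from_quat(s['eef_rot']).as_matrix();d=R.T@(np.array(target)-s['ee_pos'])*100
    ya=np.degrees(np.arctan2(R[1,1],R[0,1]));roll=None
    if yangle is not None: roll=-((yangle-ya+90)%180-90)
    print('t',round(s['time'],2),'pos',s['ee_pos'].round(4),'slide cm',d.round(2),'dist',np.linalg.norm(d).round(1),'roll',roll,'F',s['ft_force'].round(1),'w',round(s['width'],4))
E
python3 - <<'E'
from h import *
off=lambda p,o:np.array(p)/8-.5+np.array(o)
tt=(345,192);ss=(205,236)
for a,b in(((180,254),(505,113)),((40,118),(645,295)),((545,40),(68,362)),((610,375),(65,120)),((90,450),(618,58))):
    X,e=cross([ray('top',off(a,tt)),ray('scene',off(b,ss))]);print(X.round(4),np.round(e,4))
go([0.5724,.150,.16],111.3)
E
```

```text
[ 0.5784 -0.1126  0.0848] [0.0001 0.0001]
[ 0.6265 -0.0745  0.0613] [0.001 0.001]
[ 0.6453 -0.2247  0.0629] [0.0016 0.0016]
[ 0.5432 -0.2406  0.0584] [0.0002 0.0002]
[ 0.5251 -0.0855  0.0588] [0.0005 0.0005]
t 0.15 pos [0.2694 0.5637 0.222 ] slide cm [  6.22 -24.25  45.18] dist 51.7 roll -46.8406670629696 F [ 0.8 -0.1 -0. ] w 0.087
```

Knob top is at (0.578, -0.113, 0.085), which means it is in. Amp yaw is about 7° and box yaw about 21.3°. Now I'll go to above the fader cap, with the jaws across the slot.

```bash
python3 -m jog '[{"slide":[0,-1.9,3.5],"roll":-7},{"slide":[0,-3.8,7.0],"roll":-14},{"slide":[0,-5.7,10.5],"roll":-21},{"slide":[0,-7.6,14],"roll":-28},{"slide":[0,-9.5,17.5],"roll":-35}]' 0 10
python3 -c "
from h import *
go([0.5724,.150,.16],111.3)"
```

```text
time: 0.57
ee_pos: [0.3851, 0.4036, 0.2219]
eef_rot: [-0.056, 0.705, 0.055, 0.705]
ft_force: [0.6, 1.0, -0.3]
width: 0.087
t 0.57 pos [0.3851 0.4036 0.2219] slide cm [  6.21 -27.98  14.53] dist 32.1 roll -12.288732148934514 F [ 0.6  1.  -0.3] w 0.087
```

```bash
python3 -m jog '[{"slide":[0.8,-3.5,1.8],"roll":-6},{"slide":[1.6,-7.0,3.6],"roll":-12.3},{"slide":[2.4,-10.5,5.4],"roll":-12.3},{"slide":[3.2,-14,7.2],"roll":-12.3},{"slide":[4.0,-17.5,9.0],"roll":-12.3}]'
python3 -c "
from h import *
go([0.5724,.150,.16],111.3)"
```

```text
time: 0.98
ee_pos: [0.5021, 0.243, 0.1816]
eef_rot: [-0.131, 0.695, 0.13, 0.695]
ft_force: [0.3, 1.3, 0.4]
width: 0.0872
t 0.98 pos [0.5021 0.243  0.1816] slide cm [  2.17 -11.21   3.18] dist 11.9 roll 0.010578742893898152 F [0.3 1.3 0.4] w 0.0872
```

```bash
python3 -m jog '[{"slide":[0.6,-3.7,1.1],"roll":0},{"slide":[1.2,-7.4,2.1],"roll":0},{"slide":[1.8,-10.2,2.9],"roll":0},{"slide":[2.2,-11.2,3.2],"roll":0},{"slide":[2.2,-11.2,3.2],"roll":0}]'
python3 -c "
from h import *
go([0.5724,.150,.16],111.3)
s=r.read_state();print(s['ee_pos'].tolist(),s['eef_rot'].tolist())
cv2.imwrite('pics/w1.png',r.camera('wrist')[:,:,::-1])"
```

```text
time: 1.4
ee_pos: [0.5735, 0.1466, 0.1584]
eef_rot: [-0.13, 0.696, 0.128, 0.694]
ft_force: [-0.6, 0.0, -0.7]
width: 0.0871
t 1.4 pos [0.5735 0.1466 0.1584] slide cm [-0.16  0.36  0.02] dist 0.4 roll -0.27243843442612103 F [-0.6  0.  -0.7] w 0.0871
[0.5734548795449563, 0.14657865511943236, 0.1583971457180133] [-0.12999878673673576, 0.6960796348882462, 0.128052929000368, 0.6943888713935797]
```

View pics/w1.png

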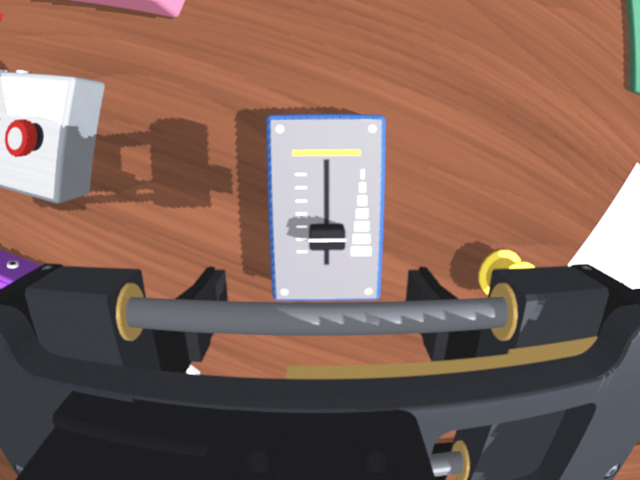

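The wrist view shows the cap's white line at (326,240), the yellow bar at (326,153), and the box square to the tool. I'll refine the cap position with this ray.

```bash
python3 -c "
from h import *
p=np.array([0.57345,0.14658,0.15840]);q=[-0.13,0.69608,0.12805,0.69439]
def f(uv,z):
    o,d=wray(uv,p,q);return (o+d*(z-o[2])/d[2]).round(4)
for uv,z in(((326,240),.067),((326,153),.045),((280,128),.045),((372.5,128),.045),((368.5,292),.045),((284,292.5),.045)):print(uv,f(uv,z))
o,d=ray('top',np.array((202,222))/8-.5+(232,203))
o2,d2=ray('scene',np.array((297,170))/8-.5+(352,228))
print(cross([(o,d),(o2,d2),wray((326,240),p,q)]))
print(cross([(o,d),wray((326,240),p,q)]),cross([(o2,d2),wray((326,240),p,q)]))
o,d=ray('top',(266,255)); print(cross([(o,d),wray((326,153),p,q)]))
"
```

```text
(326, 240) [0.574 0.154 0.067]
(326, 153) [0.5175 0.1325 0.045 ]
(280, 128) [0.5121 0.0941 0.045 ]
(372.5, 128) [0.4873 0.1577 0.045 ]
(368.5, 292) [0.6083 0.2054 0.045 ]
(284, 292.5) [0.6334 0.1412 0.045 ]
(array([0.57267458, 0.15116311, 0.07011861]), [np.float64(0.001476501050242357), np.float64(0.0009865803101527515), np.float64(0.002456727259170084)])
(array([0.5697037 , 0.14999536, 0.0832595 ]), [np.float64(0.0019341683996887563), np.float64(0.0019341683996887096)]) (array([0.57291263, 0.15184809, 0.07034545]), [np.float64(0.0017178423371957295), np.float64(0.0017178423371957891)])
(array([0.51813292, 0.13276922, 0.03048441]), [np.float64(0.00028810713640577644), np.float64(0.00028810713640572126)])
```

```bash
python3 -c "
from h import *
go([0.573,.152,.053],111.4)"
```

```text
t 1.45 pos [0.5725 0.1492 0.1589] slide cm [10.59  0.25  0.17] dist 10.6 roll -0.21622387216868333 F [-0.6  0.7  0.2] w 0.0873
```

```bash
python3 -m jog '[{"slide":[2.5,0.25,0.1],"roll":0},{"slide":[5,0.25,0.1],"roll":0},{"slide":[7.5,0.25,0.15],"roll":0},{"slide":[9.5,0.25,0.15],"roll":0},{"slide":[10.6,0.25,0.15],"roll":0}]' 0.3
python3 -m jog '[{"slide":[0,0,0],"roll":0},{"slide":[0,0,0],"roll":0}]' 0.3
python3 -c "
from h import *
go([0.573,.152,.053],111.4)
s=r.read_state();print(s['ee_pos'].tolist(),s['eef_rot'].tolist())
cv2.imwrite('pics/w2.png',r.camera('wrist')[:,:,::-1])"
```

```text
time: 1.87
ee_pos: [0.5707, 0.1539, 0.0507]
eef_rot: [-0.131, 0.697, 0.131, 0.693]
ft_force: [-0.8, -0.3, -0.7]
width: 0.064
time: 2.03
ee_pos: [0.5698, 0.1555, 0.0508]
eef_rot: [-0.132, 0.697, 0.132, 0.693]
ft_force: [0.7, 0.0, 1.2]
width: 0.0616
t 2.03 pos [0.5698 0.1555 0.0508] slide cm [-0.22 -0.44  0.17] dist 0.5 roll 0.06625607628198793 F [0.7 0.  1.2] w 0.0616
[0.5698299021268812, 0.15550243096121674, 0.05078465687392712] [-0.13175591405023776, 0.6969244110330316, 0.13162054942215387, 0.6925408113525576]
```

View pics/w2.png

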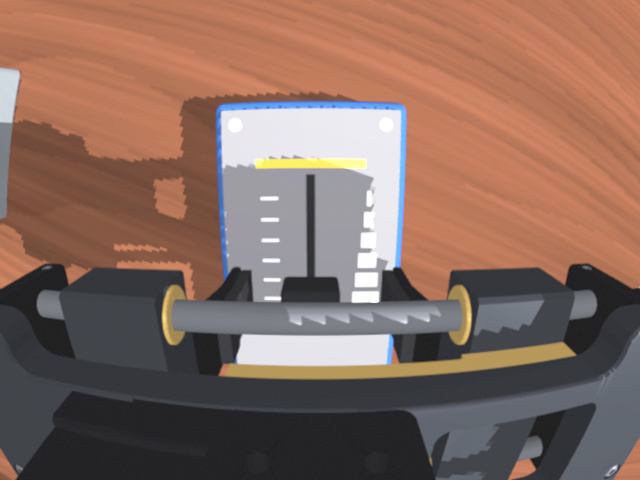

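The cap is between the fingers, at columns 282 to 340. Closing with 10 N.

```bash
python3 -m jog '[{"slide":[-0.2,-0.3,0.1],"roll":0},{"slide":[-0.2,-0.3,0.1],"roll":0},{"slide":[-0.2,-0.3,0.1],"roll":0},{"slide":[-0.2,-0.3,0.1],"roll":0},{"slide":[-0.2,-0.3,0.1],"roll":0}]' 1 10
python3 -c "
from h import *
go([0.573,.152,.053],111.4)"
```

```text
time: 2.5
ee_pos: [0.5729, 0.1528, 0.054]
eef_rot: [-0.131, 0.696, 0.131, 0.693]
ft_force: [-0.2, -0.8, 0.0]
width: 0.0353
t 2.5 pos [0.5729 0.1528 0.054 ] slide cm [ 0.1  -0.08 -0.02] dist 0.1 roll 0.025130887443680194 F [-0.2 -0.8  0. ] w 0.0353
```

```bash
python3 -m jog '[{"slide":[0,0,0],"roll":0},{"slide":[0,0,0],"roll":0},{"slide":[0,0,0],"roll":0},{"slide":[0,0,0],"roll":0}]' 1 10
python3 -c "
from h import *
go([0.573-.047*np.cos(.373),.152-.047*np.sin(.373),.053],111.4)"
```

```text
time: 2.83
ee_pos: [0.5726, 0.1535, 0.0542]
eef_rot: [-0.131, 0.696, 0.132, 0.693]
ft_force: [-2.7, 4.1, 2.9]
width: 0.0262
t 2.83 pos [0.5726 0.1535 0.0542] slide cm [ 0.13 -0.15 -4.72] dist 4.7 roll 0.059637352397473364 F [-2.7  4.1  2.9] w 0.0262
```

Gripped: the width is 26.2 mm, matching the cap. Now I'll slide it along -z of the tool (box -x).

```bash
python3 -m jog '[{"slide":[0,0,-1.0],"roll":0},{"slide":[0,0,-2.0],"roll":0},{"slide":[0,0,-3.0],"roll":0},{"slide":[0,0,-3.8],"roll":0},{"slide":[0,0,-4.2],"roll":0}]'
python3 -c "
from h import *
go([0.573-.047*np.cos(.373),.152-.047*np.sin(.373),.053],111.4)"
```

```text
time: 3.25
ee_pos: [0.5328, 0.1379, 0.0542]
eef_rot: [-0.131, 0.696, 0.132, 0.693]
ft_force: [1.2, 1.9, -3.6]
width: 0.0259
t 3.25 pos [0.5328 0.1379 0.0542] slide cm [ 0.12 -0.15 -0.45] dist 0.5 roll 0.0560029455550648 F [ 1.2  1.9 -3.6] w 0.0259
```

```bash
python3 -m jog '[{"slide":[0,0,-0.3],"roll":0},{"slide":[0,0,-0.6],"roll":0},{"slide":[0,0,-0.6],"roll":0}]'
python3 -m jog '[{"slide":[0,0,-0.3],"roll":0},{"slide":[0,0,-0.5],"roll":0},{"slide":[0,0,-0.5],"roll":0}]'
python3 -c "
from h import *
go([0.573-.047*np.cos(.373),.152-.047*np.sin(.373),.053],111.4)
cv2.imwrite('pics/w3.png',r.camera('wrist')[:,:,::-1])"
```

```text
time: 3.5
ee_pos: [0.5292, 0.1365, 0.0548]
eef_rot: [-0.131, 0.694, 0.132, 0.695]
ft_force: [7.7, 4.3, -4.5]
width: 0.0259
time: 3.75
ee_pos: [0.5272, 0.1357, 0.0556]
eef_rot: [-0.131, 0.692, 0.133, 0.697]
ft_force: [10.8, 5.9, -6.9]
width: 0.0259
t 3.75 pos [0.5272 0.1357 0.0556] slide cm [ 0.26 -0.16  0.15] dist 0.3 roll 0.08276649882090226 F [10.8  5.9 -6.9] w 0.0259
```

View pics/w3.png

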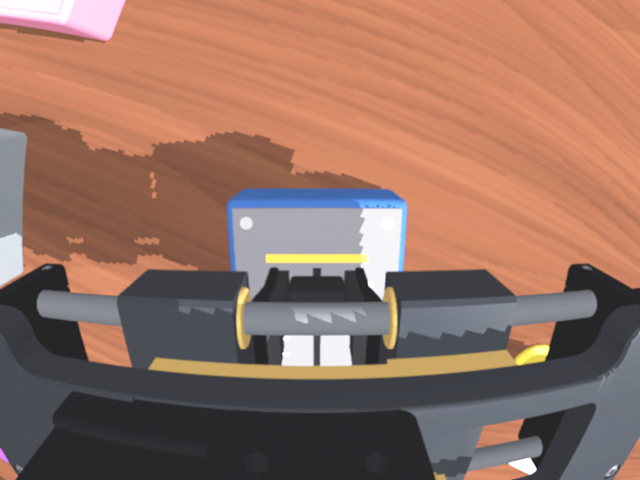

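Resistance rose to about 12 N near the predicted zero position, so the cap is at the stop. Release, lift, and verify.

```bash
python3 -m jog '[{"slide":[0,0,0],"roll":0},{"slide":[0,0,0],"roll":0},{"slide":[0,0,0],"roll":0},{"slide":[0,0,0],"roll":0}]' 0.3
python3 -m jog '[{"slide":[-2.5,0,0],"roll":0},{"slide":[-6,0,0],"roll":0},{"slide":[-9,0,0],"roll":0},{"slide":[-10,0,0],"roll":0},{"slide":[-10,0,0],"roll":0}]'
python3 -c "
from h import *
cv2.imwrite('pics/w4.png',r.camera('wrist')[:,:,::-1])
go([0.578,-.113,.15],97)
go([0.578,-.113,.15],7)"
```

```text
time: 4.13
ee_pos: [0.527, 0.1353, 0.0555]
eef_rot: [-0.131, 0.693, 0.132, 0.697]
ft_force: [0.0, 1.0, -0.4]
width: 0.0447
time: 4.55
ee_pos: [0.528, 0.1353, 0.1585]
eef_rot: [-0.131, 0.691, 0.132, 0.699]
ft_force: [0.8, 0.4, 0.3]
width: 0.0607
t 4.6 pos [0.5269 0.135  0.1563] slide cm [  0.58 -24.95  -4.32] dist 25.3 roll 14.450246583525782 F [ 0.2 -0.  -0.8] w 0.061
t 4.6 pos [0.5269 0.135  0.1563] slide cm [  0.58 -24.95  -4.32] dist 25.3 roll -75.54975341647423 F [ 0.2 -0.  -0.8] w 0.061
```

View pics/w4.png

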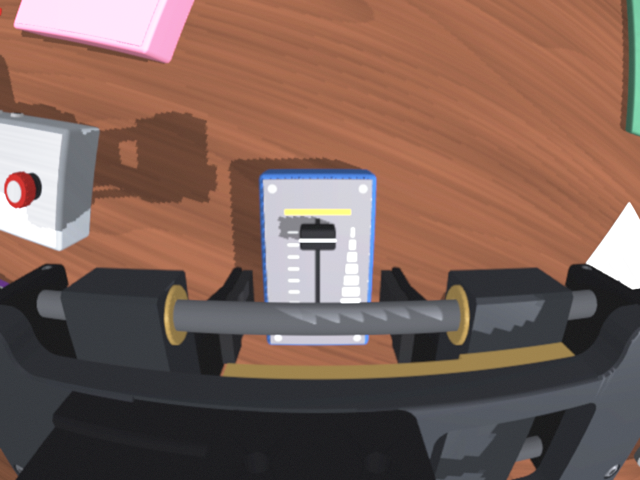

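Run:
```python
from h import *
s=r.read_state();p,q=s['ee_pos'],s['eef_rot']
def f(uv,z):
    o,d=wray(uv,p,q);return (o+d*(z-o[2])/d[2])[:2]
C=[f(uv,.045) for uv in((272,189),(363,188),(357.5,338.5),(277.5,338.5))]
c=np.mean(C,0);ax=C[2]+C[3]-C[0]-C[1];u=ax/np.linalg.norm(ax);n=np.array([-u[1],u[0]])
for nm,uv,z in(('cap',(318,240),.067),('bar',(318,212),.045)):
    d=f(uv,z)-c;print(nm,d@u,d@n)
p,q=np.array([0.57345,0.14658,0.15840]),[-0.13,0.69608,0.12805,0.69439]
C=[f(uv,.045) for uv in((280,128),(372.5,128),(368.5,292),(284,292.5))];c=np.mean(C,0)
for nm,uv,z in(('cap0',(326,240),.067),('bar0',(326,153),.045)):
    d=f(uv,z)-c;print(nm,d@u,d@n)
cv2.imwrite('pics/w4c.png',cv2.resize(cv2.imread('pics/w4.png')[160:350,240:400],None,fx=3.1,fy=3.1,interpolation=2))
```

```text
cap -0.03073673948661374 0.00025424856570688183
bar -0.04616409775050741 0.0003621941391797127
cap0 0.01440481517362437 -0.0009430117321491279
bar0 -0.04606136876430698 -0.00022579343678391759
```

View pics/w4c.png

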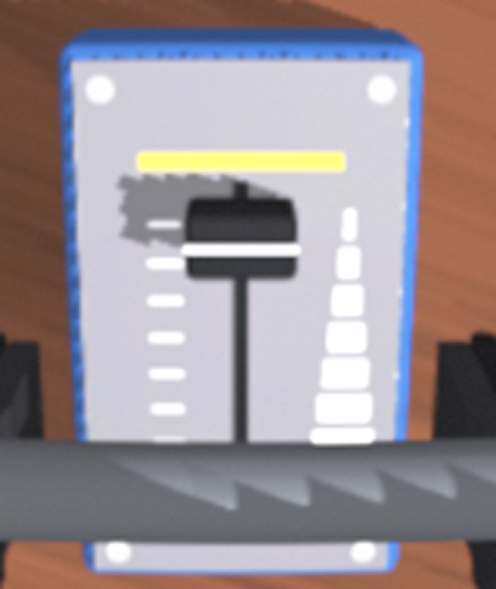

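Cap is at box x = -30.7 mm (zero is -30), so the fader is at zero. Now to the knob of the grey amp.

```bash
python3 -m jog '[{"slide":[0,-3.8,-0.7],"roll":5},{"slide":[0,-7.7,-1.3],"roll":10},{"slide":[0,-11.5,-2.0],"roll":14.4},{"slide":[0,-15.5,-2.7],"roll":14.4},{"slide":[0,-19,-3.3],"roll":14.4}]' 0.4
python3 -c "
from h import *
go([0.578,-.113,.15],97)"
```

```text
time: 5.02
ee_pos: [0.5647, -0.0567, 0.1541]
eef_rot: [-0.042, 0.704, 0.044, 0.708]
ft_force: [0.6, -0.7, -0.2]
width: 0.0527
t 5.02 pos [ 0.5647 -0.0567  0.1541] slide cm [ 0.4  -5.75  0.63] dist 5.8 roll -0.029419155473661363 F [ 0.6 -0.7 -0.2] w 0.0527
```

```bash
python3 -m jog '[{"slide":[0,-2.5,0.3],"roll":0},{"slide":[0,-4.8,0.5],"roll":0},{"slide":[0,-5.7,0.6],"roll":0},{"slide":[0,-5.7,0.6],"roll":0}]' 0.4
python3 -c "
from h import *
s=r.read_state();print(s['ee_pos'].tolist(),s['eef_rot'].tolist())
cv2.imwrite('pics/w5.png',r.camera('wrist')[:,:,::-1])
go([0.578,-.113,.15],97)"
```

```text
time: 5.35
ee_pos: [0.5767, -0.115, 0.1524]
eef_rot: [-0.041, 0.705, 0.042, 0.707]
ft_force: [0.5, 0.0, 0.9]
width: 0.0523
[0.5766720203218709, -0.11495555575647524, 0.15237793033315117] [-0.041085409448480666, 0.7050677629042342, 0.04226328714553105, 0.7066861067003679]
t 5.4 pos [ 0.5769 -0.1126  0.1526] slide cm [ 0.26 -0.06  0.11] dist 0.3 roll -0.10521542282208429 F [-0.2  0.8  1. ] w 0.0522
```

View pics/w5.png

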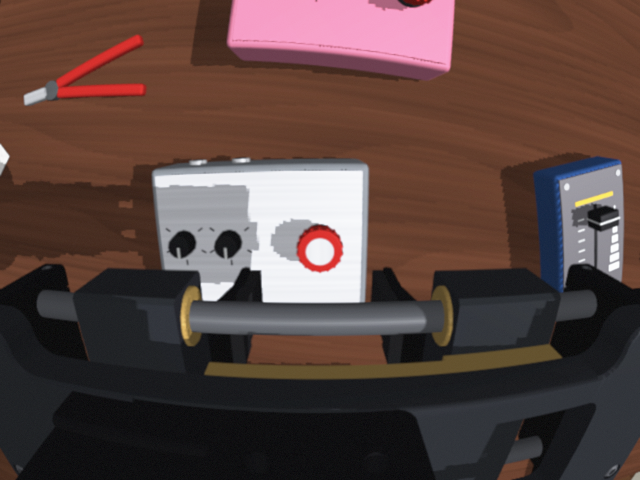

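The wrist view shows the grey amp square to the jaws, with the red knob's white disc at (320,249).

```bash
python3 -c "
from h import *
p,q=np.array([0.57667,-0.11496,0.15238]),[-0.04108,0.70507,0.04226,0.70669]
R=wray((320,249),p,q);print(R[0]+R[1]*(.085-R[0][2])/R[1][2])
tt=(345,192);ss=(205,236)
print(cross([R,ray('top',np.array((180,254))/8-.5+tt),ray('scene',np.array((505,113))/8-.5+ss)]))
go([0.578,-.1125,.067],97)"
```

```text
[ 0.57903304 -0.11185732  0.085     ]
(array([ 0.57868421, -0.11232742,  0.08516862]), [np.float64(0.000537089551154747), np.float64(0.00038191373178416836), np.float64(0.0003054516501507224)])
t 5.4 pos [ 0.5769 -0.1126  0.1526] slide cm [ 8.56 -0.03  0.09] dist 8.6 roll -0.10521542282208429 F [-0.2  0.8  1. ] w 0.0522
```

All three rays agree within 1 mm at (0.5787, -0.1123, 0.085). Descending.

```bash
python3 -m jog '[{"slide":[2.5,0,0.1],"roll":0},{"slide":[5,0,0.15],"roll":0},{"slide":[7,0,0.15],"roll":0},{"slide":[8.3,0,0.15],"roll":0},{"slide":[8.5,0,0.15],"roll":0}]' 0.4
python3 -c "
from h import *
go([0.5787,-.1123,.067],97)"
```

```text
time: 5.82
ee_pos: [0.5769, -0.1098, 0.0648]
eef_rot: [-0.042, 0.706, 0.045, 0.705]
ft_force: [-0.2, 0.9, -0.7]
width: 0.0519
t 5.82 pos [ 0.5769 -0.1098  0.0648] slide cm [-0.22 -0.27  0.15] dist 0.4 roll 0.03031575806345188 F [-0.2  0.9 -0.7] w 0.0519
```

```bash
python3 -m jog '[{"slide":[-0.2,-0.25,0.15],"roll":0},{"slide":[-0.2,-0.25,0.15],"roll":0},{"slide":[-0.2,-0.25,0.15],"roll":0},{"slide":[-0.2,-0.25,0.15],"roll":0},{"slide":[-0.2,-0.25,0.15],"roll":0}]' 1 35
python3 -m jog '[{"slide":[0,0,0],"roll":0},{"slide":[0,0,0],"roll":0},{"slide":[0,0,0],"roll":0}]' 1 35
python3 -c "
from h import *
go([0.5787,-.1123,.067],97)
cv2.imwrite('pics/w6.png',r.camera('wrist')[:,:,::-1])"
```

```text
time: 6.23
ee_pos: [0.5795, -0.1128, 0.0679]
eef_rot: [-0.042, 0.706, 0.044, 0.706]
ft_force: [0.9, 0.5, 2.8]
width: 0.0285
time: 6.48
ee_pos: [0.5795, -0.1128, 0.068]
eef_rot: [-0.042, 0.706, 0.044, 0.706]
ft_force: [0.9, -0.9, -1.5]
width: 0.0288
t 6.48 pos [ 0.5795 -0.1128  0.068 ] slide cm [ 0.1   0.06 -0.07] dist 0.1 roll 0.004658004722585929 F [ 0.9 -0.9 -1.5] w 0.0288
```

View pics/w6.png

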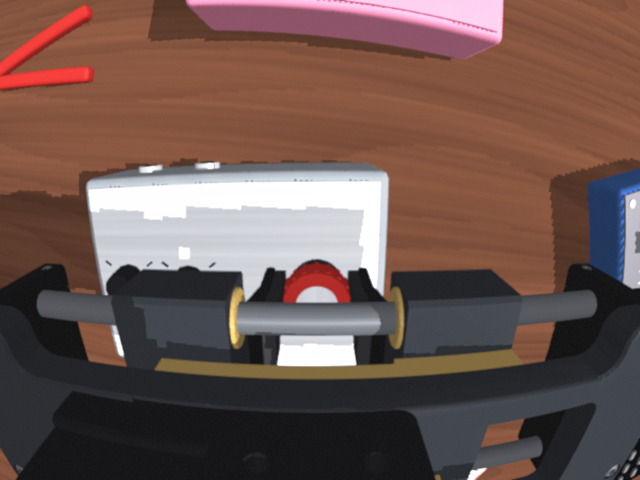

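The knob is held. Pulling up in small steps.

```bash
python3 -m jog '[{"slide":[-0.2,0,0],"roll":0},{"slide":[-0.4,0,0],"roll":0},{"slide":[-0.6,0,0],"roll":0},{"slide":[-0.6,0,0],"roll":0}]'
python3 -m jog '[{"slide":[-0.2,0,0],"roll":0},{"slide":[-0.4,0,0],"roll":0},{"slide":[-0.4,0,0],"roll":0}]'
```

```text
time: 6.87
ee_pos: [0.5795, -0.1128, 0.0746]
eef_rot: [-0.042, 0.706, 0.044, 0.706]
ft_force: [-1.4, -0.9, 1.4]
width: 0.0286
time: 7.12
ee_pos: [0.5795, -0.1128, 0.0795]
eef_rot: [-0.042, 0.706, 0.044, 0.706]
ft_force: [-3.8, -0.8, 5.2]
width: 0.0286
```

Risen 11.5 mm with the knob. Releasing and lifting off.

```bash
python3 -m jog '[{"slide":[0,0,0],"roll":0},{"slide":[0,0,0],"roll":0},{"slide":[0,0,0],"roll":0},{"slide":[0,0,0],"roll":0},{"slide":[0,0,0],"roll":0}]' 0.35
python3 -m jog '[{"slide":[-2,0,0],"roll":0},{"slide":[-5,0,0],"roll":0},{"slide":[-9,0,0],"roll":0},{"slide":[-11,0,0],"roll":0},{"slide":[-11,0,0],"roll":0}]'
python3 -c "
from h import *
s=r.read_state();print(s['time'],s['ee_pos'].tolist(),s['eef_rot'].tolist(),s['width'])
cv2.imwrite('pics/w7.png',r.camera('wrist')[:,:,::-1])
cv2.imwrite('pics/s7.png',r.camera('scene')[:,:,::-1])"
```

```text
time: 7.53
ee_pos: [0.5795, -0.1127, 0.0794]
eef_rot: [-0.042, 0.706, 0.044, 0.706]
ft_force: [-0.0, 0.1, 0.0]
width: 0.0525
time: 7.95
ee_pos: [0.5819, -0.1137, 0.1947]
eef_rot: [-0.042, 0.703, 0.044, 0.709]
ft_force: [-0.1, -0.7, -0.3]
width: 0.0564
7.95 [0.5818743973634904, -0.11373958528721063, 0.19473263354051779] [-0.042133631350678595, 0.702780229242536, 0.04403612125026884, 0.7087915959717958] 0.0564297316797704
```

View pics/w7.png

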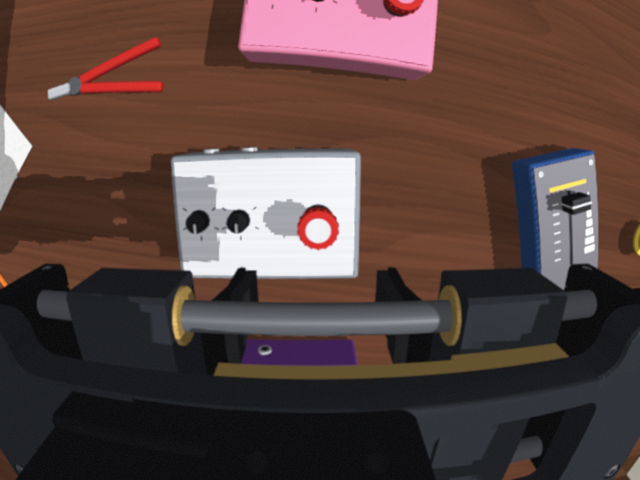

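View pics/s7.png

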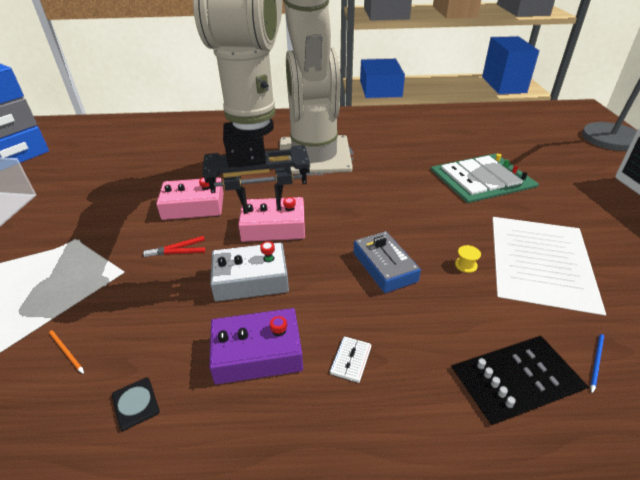

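The scene view shows the knob raised at (267,248) with the green collar beneath it. The fader cap is next to the yellow bar at (379,243). I'll check the knob height and the bystanders.

Run:
```python
from h import *
p,q=np.array([0.58187,-0.11374,0.19473]),[-0.04213,0.70278,0.04404,0.70879]
S=cv2.imread('pics/s7.png');S0=cv2.imread('pics/scene0.png')
a=cv2.resize(S[225:305,200:290],(450,400),interpolation=2);b=cv2.resize(S[225:295,350:425],(375,350),interpolation=2)
im=np.zeros((400,800,3),np.uint8);im[:,:425]=a[:,:425];im[:350,425:]=b;cv2.imwrite('pics/c7.png',im)
h=cv2.cvtColor(S[235:270,255:285],cv2.COLOR_BGR2HSV)
m=cv2.inRange(h,np.array((50,80,40)),np.array((90,255,255)));print('green px',int((m>0).sum()))
print(cross([wray((318,229),p,q),ray('scene',(268,245.5))]))
d=cv2.absdiff(S,S0).max(2)
for n,(u0,v0,u1,v1) in dict(pliers=(140,230,210,262),spool=(450,240,487,276),bb=(325,333,375,385)).items():print(n,int((d[v0:v1,u0:u1]>50).sum()))
```

```text
green px 40
(array([ 0.57937455, -0.11148826,  0.09698228]), [np.float64(0.0008029064601851096), np.float64(0.0008029064601850863)])
pliers 0
spool 0
bb 0
```

View pics/c7.png

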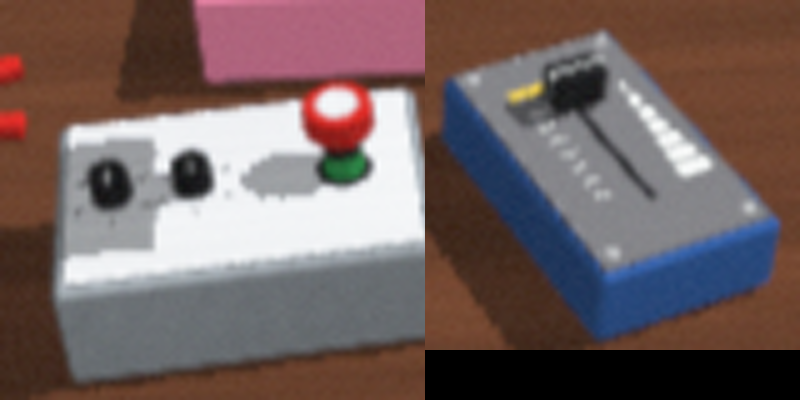

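The knob top is at 0.097 m (it was 0.085), and the green collar shows. The fader is at zero and the bystanders are unmoved. Handing in.

```bash
python3 -c "
from bench import r
print(r.close_job())"
```

```text
the job is handed in; nothing more can be done
None
```

The fader is at zero and the grey amplifier is switched on, done in that order. I handed the job in at about 8 s, with the gripper open and clear of everything.

- **Fader:** I gripped the cap across the slot and slid it to the zero stop, where it pushed back with about 12 N. Afterwards I measured it at box x = -30.7 mm; the zero end is at -30 mm.
- **Amplifier:** I pulled the red knob up about 11.5 mm and let go. Its top then measured 97 mm above the desk, up from 85 mm, so it rests in the out position with the green collar showing.
- **Loose things:** The pliers, spool and breadboard show no change between the first and last scene pictures.

No check failed. The one disagreement was in the first position of the fader cap, where the wrist and fixed cameras differed by about 2 mm, which is within the calibration. The arm also drifted 2–3 mm after some moves, and I corrected that before each grasp.

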